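Dock a sample canister, lock it and take off its sprung safety cap

TASK

Open the sample canister in its dock: pull the dock's yellow locking slide fully out, stand the canister in the square pocket, carrying it upright and by its metal body, never by the orange cap, and push the slide fully home over its foot. Then take the cap by its bar, push it down against its spring, twist it anticlockwise until it is free, lift it off and set it down gently, upright, in the green tray. Leave the things lying round the work where they are.

Things in the scene. Friction and masses are not known exactly. Their poses are not given: they have to be found in the camera images.
- dock: Fixed aluminium plate 192 (x) x 106 (y) x 8 mm, from x = -140 to +52 mm, with a square pocket open at the top. Origin: on the desk under the pocket's middle. Pocket 79 x 79 mm inside, floor 8 mm, walls up to 22 mm above the desk. On the -x side lies the locking slide, moving along the dock's x between guides 29 mm high.
- dock_seat (a point): Middle of the pocket's floor, 8 mm above the desk; axes as the dock.
- lock_slide (a joint): Locking slide, m: 0 = fully home (two steel prongs lie over the pocket's -x edge, 14.5 mm above its floor, and block it), 0.024 = fully out (towards the dock's -x, pocket clear). A detent holds it at both ends; it takes about 5 N to move and snaps to the nearer end from either side of half way. Starts home.
- lock_knob (a point): Middle of the top of the slide's yellow grip, 63 mm above the desk; moves with it; axes as the dock. The grip is an upright fin 14 (y) x 40 (x, sliding direction) mm, 33 mm high, on a steel plate whose top is 30 mm above the desk. Home, it stands 85 mm to -x of the pocket's middle. Pinch it from above across y.
- canister: Loose metal sample canister, 0.45 to 0.65 kg with its cap. Origin: middle of its underside, z up. Square black foot 72 x 72 x 12 mm (sides along x and y; fits the pocket in any of four turns); round aluminium body, diameter 56 mm, from 12 to 100 mm height. It can turn about 6 degrees in the pocket.
- canister_neck (a point): Middle of the top of the canister's neck, 100 mm above its underside. The locked cap stands 25 mm above this and is narrower (48 mm) than the body, so the body can be gripped from above just below its top. Red marks on the neck (canister's x) show where the cap's bar points when locked, green marks (60 degrees anticlockwise from above) where it is free.
- cap: Loose orange bayonet cap, 120 g. Origin: middle of its plug's underside, z up, x along its bar. Plug 29 mm wide, lugs 41 mm across, 18 mm high; flange 48 mm wide from 18 to 22 mm; on it a bar 44 (x) x 14 (y) mm, up to 36 mm. Locked: origin 89 mm above the canister's, x axes parallel, flange 7 mm over the neck; a spring (6 N, 9.5 N when down) holds it up in its catch.
- cap_bar (a point): Middle of the top of the cap's grip bar; axes as the cap. Push down 4 mm or more (6 is safe, it stops at 7) to clear the catch, and while down turn anticlockwise from above by 60 degrees relative to the canister (52 to 66 will do, a stop lies at about 67). The spring then lifts it to 6 mm above its locked height, where it cannot turn, and it lifts straight off.
- tray: Fixed open green tray, 100 (x) x 90 (y) x 20 mm, walls and floor about 4 mm thick. Origin: middle of its underside.
- spool: Loose solder spool, 52 mm wide, 34 mm high, bystander.
- dropper: Loose amber dropper bottle, 31 mm wide, 93 mm high, bystander.
- cutters: Loose side cutters lying flat, 120 mm long, 11 mm high, bystander.
- screwdriver: Loose red screwdriver lying flat, 153 mm long, bystander.
There are look-alikes about, which are no part of the job. Of the things that look like the tray, take the one that is farthest to the robot's left at the start.

How it is judged:
By the outcome, as a careful person would: the job done as asked, in the order asked, and still so for the second after the job is handed in, with the robot touching nothing.
It also fails if it takes over 72 s, if anything falls off the work surface, if the arm or the gripper's body presses on something with over 40 N, if the wrist force passes 120 N, or if a joint passes its speed limit or range.

ROBOT

A 6-joint arm with a two-finger parallel gripper is mounted at the origin on a cart in front of the work surface, level with it; the furniture and walls round the work are solid. World frame = base frame: x ahead of the robot, y to its left, z up, the work surface at z = 0. Lengths are in m, angles in rad, forces in N, time in s.
With the tool pointing down it reaches from about 0.275 to 0.825 m from the base axis. Payload 5.2 kg.
Tool frame: the origin (TCP) lies between the finger pads; the fingertips stand 19 mm ahead of it and the grasp point (between the pads) is the TCP (ctrl.nose_length is the distance from the TCP to the fingertips, in m); z points along the fingers, x is the direction in which the jaws open and shut, and the axes are right-handed (so a half turn about z gives the same grasp; the last joint's range is limited). The gripper opens to 93 mm and grips with 3 to 60 N. Pads are 15 mm wide; open, the fingers measure 128 mm over their backs; the gripper's body (75 mm by 188 mm) begins 65 mm behind the grasp point.
Start: joints at [-1.45, 0.259, 1.535, -0, 1.348, -0.203], TCP at [0.175, -0.521, 0.238] pointing down, gripper open.
Joint ranges: [-3.14, 3.14], [-0.91, 2.08], [0.19, 2.58], [-1.22, 4.36], [0.22, 2.71], [-3.12, 3.12]. Speed limits (rad/s): [2.57, 2.57, 3.14, 3.14, 3.14, 3.14].

INTERFACE

Orientations are given as a 3x3 rotation matrix whose columns are the frame's x, y, z axes.
In Python, from bench import status, optics, ctrl, spot_in, trace, spot_point gives the robot as it stands.
- The arm moves only by the tool apply_moves, never from a script. Its argument "deltas" is a list that holds one entry, the list of rows, each a list of 6 numbers: the shift along the world's x, y, z in cm, then the turn, a rotation vector about the world's x, y, z in degrees. In form: [[[dx, dy, dz, ax, ay, az], ...]]. A call has 1 to 5 rows; each row shifts and turns the commanded pose from where the row before left it; what a row does not reach is not made up. A row lasts 1/10 s, in which the tool goes at most 50 mm and 8.59 degrees, less where a joint would pass 70% of its speed; a pose out of reach is approached as far as the arm can. A call with a gripper value outside its range is refused whole. "gripper" is the finger opening in cm, from 0 to 9.3, set as the call begins (left out, the last holds). The fingers move at their own pace and stop on an object; "newtons" is the grip in N (left out, the last holds). Time passes only in rows, so rows that do not move let the fingers close. It gives the time, the measured TCP pose, the force and the opening at its end, in the units of the state.
- status.read_state(): the state, without advancing time (a new reading comes with each control period).
- optics.get_image(name): name is "scene" or "top"; returns a dict with "image" (420x560x3 uint8, red, green, blue), "K" (3x3 intrinsics, pixels), "distortion" ([k1, k2, p1, p2, k3] as OpenCV has them; the pictures are not rectified), "eye" and "attitude" of the camera in the world. Camera axes: x right, y down, z forward; pixel columns grow to the right and rows downward; lengths in m; the calibration is good to about 2 mm. A picture is of the moment at which its call begins. There is no depth.
- ctrl.sign_off(): hands the job in, once; it reports no verdict.
Trained networks look in a picture, given as the dict that the camera call returned (one of the last four; its "shot" number tells which), for a name from the list of things; names that differ only in an ending like _2 or _b are one class to them, and where a whole thing is asked for, a point or a joint stands for the part that bears it (a point fixed in the world has none). Each returns a list of dicts, best first, with "conf" (0 to 1); they miss things now and then, are a little off and sometimes report something else, mostly with a low value. They report only what shows in the picture. A call takes as long as a camera call. They do not tell look-alikes from the thing itself.
- spot_in(picture, thing): "bbox" ([left, top, width, height] in pixels, round what is visible of it).
- trace(picture, thing): "pixels" (420x560 bool, what is visible of it) and "bbox" ([left, top, width, height] in pixels, round what is visible of it).
- spot_point(picture, thing): "centre" ([row, column] in pixels: a listed point, or the origin of a listed thing).
The state is a dict: "time": time; "qpos": joint angles; "dq": joint speeds; "effort": joint torques, N m; "ee_pos": TCP position; "ee_rot": TCP orientation; "force": force on the tool from outside, world axes, zero at the start; "torque": the same for the moment, N m; "width": finger opening in m.
Only numpy, scipy, OpenCV 4.12 (cv2) and the standard library are available. Lean on these libraries where they do the work, as an engineer would, in place of code of your own. Each camera call takes 0.05 s, during which the arm holds its last target.

## Working session

There is one attempt and no reset: what is moved stays moved. The work goes in short steps, Python scripts to look and compute and a tool call to move; the robot and the scene stay as the last step left them, time stands still between calls to the robot, and variables do not carry over. Pictures are saved under pics/ and viewed, and the job is handed in when it is done.

Besides the shell and the picture viewer there is one more tool, called in YAML: its name, and indented under it one key for each argument. apply_moves: Moves the arm, as the interface text tells. Its arguments: {"type":"object","properties":{"deltas":{"type":"array","items":{"type":"array","items":{"type":"array","items":{"type":"number"}}}},"gripper":{"type":"number"},"newtons":{"type":"number"}},"required":["deltas"]}

```bash
mkdir -p pics; ls; cat > h.py <<'E'
import numpy as np, cv2
from bench import status, optics, ctrl, spot_in, trace, spot_point
def ray(p,uv):
    K=np.array(p["K"],float);d=np.array(p["distortion"],float)
    u=cv2.undistortPoints(np.array(uv,float).reshape(-1,1,2),K,d).reshape(-1,2)
    R=np.array(p["attitude"],float)
    return (R@np.c_[u,np.ones(len(u))].T).T
def at_z(p,uv,z):
    r=ray(p,uv);e=np.array(p["eye"],float)
    return e+r*((z-e[2])/r[:,2])[:,None]
def proj(p,X):
    R=np.array(p["attitude"],float);e=np.array(p["eye"],float)
    rv=cv2.Rodrigues(R.T)[0]
    return cv2.projectPoints(np.array(X,float).reshape(-1,1,3),rv,-R.T@e,np.array(p["K"],float),np.array(p["distortion"],float))[0].reshape(-1,2)
def tri(p1,uv1,p2,uv2):
    r1=ray(p1,uv1)[0];r2=ray(p2,uv2)[0];e1=np.array(p1["eye"]);e2=np.array(p2["eye"])
    A=np.c_[r1,-r2];s=np.linalg.lstsq(A,e2-e1,rcond=None)[0]
    a=e1+s[0]*r1;b=e2+s[1]*r2
    return (a+b)/2,np.linalg.norm(a-b)
def save(p,name,box=None,s=1):
    im=p["image"][:,:,::-1]
    if box: l,t,w,h=box; im=im[t:t+h,l:l+w]
    if s!=1: im=cv2.resize(im,None,fx=s,fy=s,interpolation=cv2.INTER_CUBIC)
    cv2.imwrite("pics/"+name+".png",im)
E
python3 - <<'E'
from h import *
a=optics.get_image("scene");b=optics.get_image("top")
save(a,"scene0");save(b,"top0")
for n,p in(("scene",a),("top",b)):
    print(n,np.round(p["eye"],3),np.round(p["attitude"],3).tolist(),np.round(p["K"],0).tolist())
    for t in["dock_seat","lock_knob","canister","canister_neck","cap_bar","tray","dock","spool","dropper","cutters","screwdriver"]:
        print(t,[(np.round(x["centre"][::-1],1).tolist(),round(x["conf"],2)) for x in spot_point(p,t)])
    for t in ["tray","canister","cap","dock"]:
        print(t,[(np.round(x["bbox"],1).tolist(),round(x["conf"],2)) for x in spot_in(p,t)])
print(status.read_state())
E
```

```text
pics
scene [-0.397 -0.766  0.679] [[0.587, -0.358, 0.726], [-0.81, -0.261, 0.526], [0.002, -0.896, -0.443]] [[534.0, 0.0, 279.0], [0.0, 534.0, 213.0], [0.0, 0.0, 1.0]]
dock_seat [([265.7, 231.7], 0.68)]
lock_knob [([238.8, 220.9], 0.86)]
canister [([296.6, 283.1], 0.82)]
canister_neck [([300.2, 245.9], 0.97)]
cap_bar []
tray [([164.9, 233.9], 0.58)]
dock [([265.7, 234.5], 0.7)]
spool []
dropper [([224.4, 201.9], 0.51), ([302.2, 244.9], 0.34)]
cutters [([218.3, 272.2], 0.65)]
screwdriver []
tray []
canister [([278.1, 245.1, 41.7, 47.3], 0.64), ([210.8, 214.4, 81.2, 42.7], 0.36), ([288.4, 234.8, 20.4, 13.2], 0.27)]
cap [([289.2, 234.8, 20.8, 18.1], 0.63)]
dock [([212.9, 215.6, 77.1, 44.7], 0.64)]
top [ 0.398 -0.083  1.333] [[0.01, -0.994, 0.112], [-1.0, -0.009, 0.016], [-0.015, -0.112, -0.994]] [[509.0, 0.0, 283.0], [0.0, 509.0, 207.0], [0.0, 0.0, 1.0]]
dock_seat [([256.0, 181.8], 0.85)]
lock_knob [([247.8, 211.8], 0.57)]
canister [([336.7, 246.8], 0.62)]
canister_neck [([338.5, 141.0], 0.6), ([343.8, 238.2], 0.58)]
cap_bar [([336.9, 244.0], 0.66)]
tray [([318.6, 187.9], 0.89), ([178.8
[... 534 characters left out ...]
  1.53500954e+00, -2.48451399e-05,
        1.34799734e+00, -2.02835264e-01]), 'dq': array([-0.00036663,  0.00131677, -0.0006019 ,  0.00045021, -0.00076007,
       -0.00216675]), 'effort': array([-3.35967688e-04, -4.37198102e+01, -2.84300709e+01,  7.19191390e-02,
        3.12856457e-02, -1.56792883e-06]), 'ee_pos': array([ 0.17499435, -0.52141746,  0.23764568]), 'ee_rot': array([[ 3.18184712e-01, -9.48028738e-01, -2.64938284e-05],
       [-9.48028738e-01, -3.18184712e-01,  1.71460947e-05],
       [-2.46849216e-05,  1.96612855e-05, -1.00000000e+00]]), 'force': array([-0.1616553 ,  0.04184744,  0.68782819]), 'torque': array([ 0.02793035,  0.03188296, -0.07279531]), 'width': 0.09308650016645766}
```

```bash
python3 - <<'E'
import cv2
a=cv2.imread("pics/top0.png");cv2.imwrite("pics/top0c.png",cv2.resize(a[120:300,140:460],None,fx=2.5,fy=2.5,interpolation=cv2.INTER_CUBIC))
a=cv2.imread("pics/scene0.png");cv2.imwrite("pics/scene0c.png",cv2.resize(a[170:350,90:410],None,fx=2.5,fy=2.5,interpolation=cv2.INTER_CUBIC))
E
```

```text
(no output)
```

View pics/top0.png

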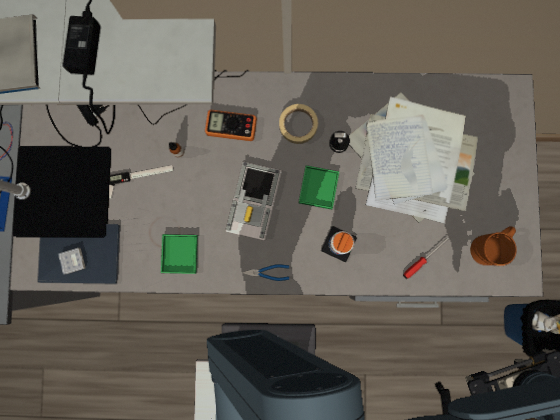

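View pics/top0c.png

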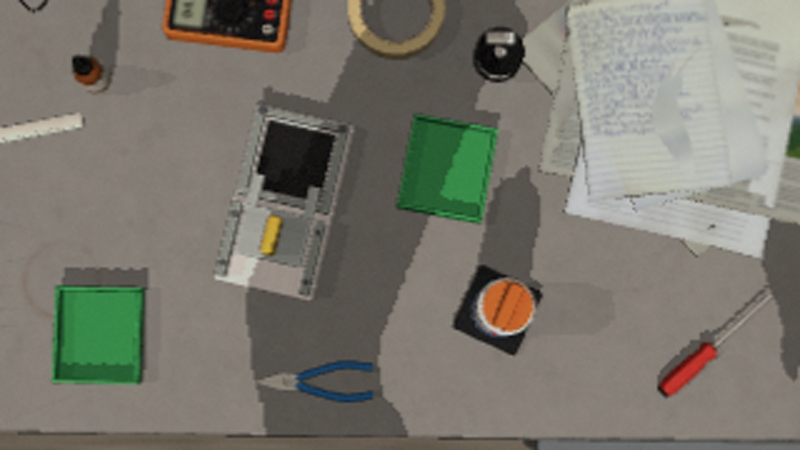

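View pics/scene0c.png

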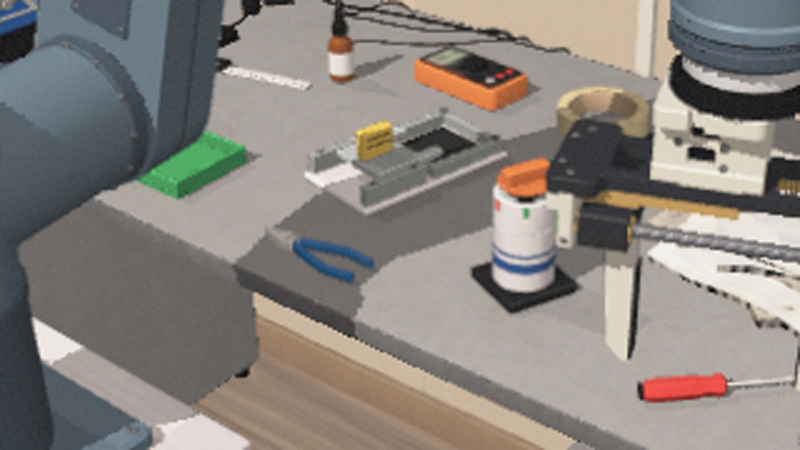

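```bash
cat > crop.py <<'E'
import cv2,sys
def crop(src,out,l,t,w,h,s):
    a=cv2.imread("pics/"+src+".png")[t:t+h,l:l+w]
    a=cv2.resize(a,None,fx=s,fy=s,interpolation=cv2.INTER_CUBIC)
    for x in range((l+9)//10*10,l+w,10):
        c=int((x-l+.5)*s);cv2.line(a,(c,0),(c,6),(0,0,255),1);cv2.putText(a,str(x),(c-10,16),0,.35,(0,0,255),1)
    for y in range((t+9)//10*10,t+h,10):
        c=int((y-t+.5)*s);cv2.line(a,(0,c),(6,c),(0,0,255),1);cv2.putText(a,str(y),(8,c+4),0,.35,(0,0,255),1)
    cv2.imwrite("pics/"+out+".png",a)
if __name__=="__main__": crop(sys.argv[1],sys.argv[2],*map(int,sys.argv[3:8]))
E
python3 crop.py top0 c_dock 220 155 66 90 6; python3 crop.py top0 c_can 310 215 60 55 9; python3 crop.py top0 c_tray 150 225 60 60 8; python3 crop.py scene0 cs_dock 205 205 95 55 8; python3 crop.py scene0 cs_can 270 225 60 75 7
```

```text
(no output)
```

View pics/c_dock.png

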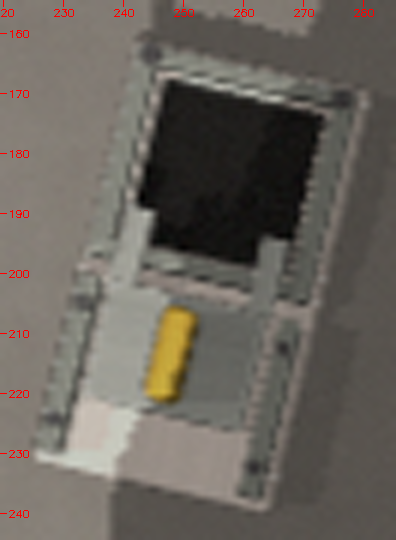

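View pics/c_can.png

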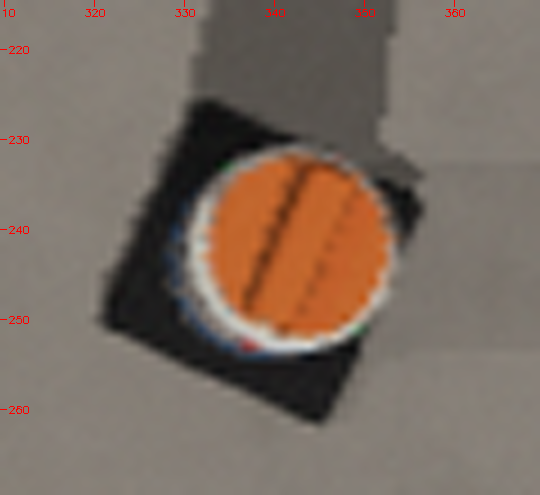

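View pics/c_tray.png

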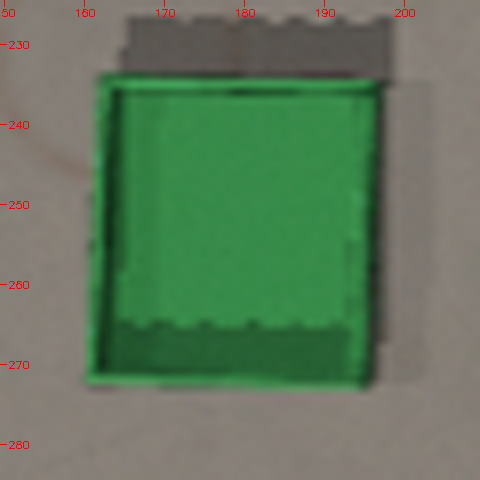

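View pics/cs_dock.png

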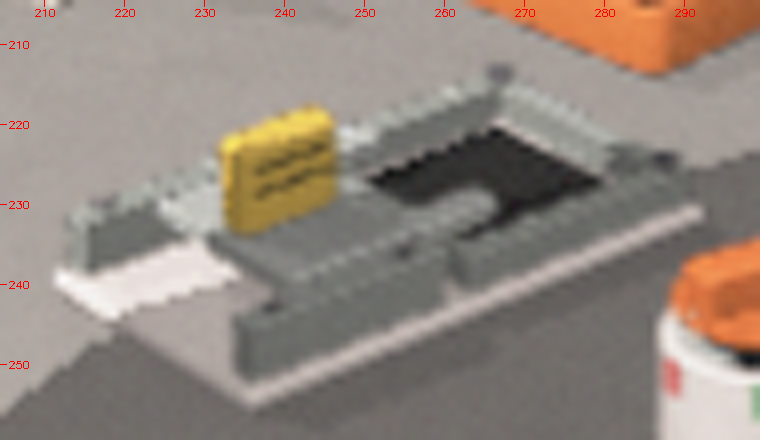

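View pics/cs_can.png

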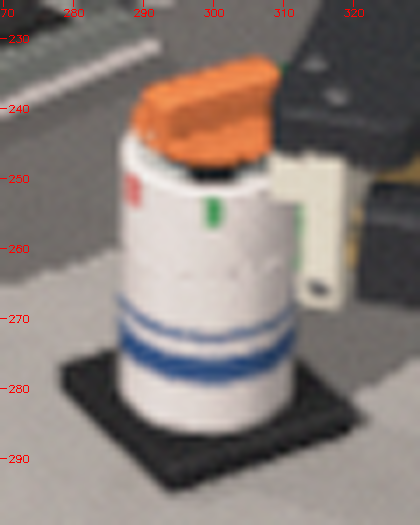

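```bash
cat > fit.py <<'E'
from h import *
import json
from scipy.optimize import least_squares
def fit(obs,x0):
    # obs: list (pic, local xyz m, pixel)
    def f(q):
        c,s=np.cos(q[2]),np.sin(q[2]);r=[]
        for p,X,uv in obs:
            X=np.array(X);w=[q[0]+c*X[0]-s*X[1],q[1]+s*X[0]+c*X[1],X[2]]
            r+=list(proj(p,[w])[0]-uv)
        return np.array(r)
    o=least_squares(f,x0,loss="soft_l1");return o.x,f(o.x).reshape(-1,2)
E
python3 - <<'E'
from fit import *
a=optics.get_image("scene");b=optics.get_image("top")
m=1e-3
d=[(b,(-.14,.053,.008),(225.5,231)),(b,(-.14,-.053,.008),(264.5,239)),(b,(.052,-.053,.008),(281,170)),(b,(-.085,0,.063),(248.3,212)),
(a,(-.14,.053,.008),(211.5,238.5)),(a,(-.14,-.053,.008),(235,252)),(a,(.052,-.053,.008),(292,230)),(a,(-.085,0,.063),(238.8,220.9))]
c0=at_z(b,[(256,182)],.0)[0]
for nm,o in(("both",d),("top",d[:4]),("scene",d[4:])):
    q,r=fit(o,[c0[0],c0[1],-.2]);print("dock",nm,np.round(q[:2],4),np.rad2deg(q[2]).round(2),r.round(1).tolist())
c=[(b,(.036,.036,.012),(331.5,225)),(b,(.036,-.036,.012),(356.5,237.5)),(b,(-.036,-.036,.012),(346,262)),(b,(-.036,.036,.012),(320.5,250)),
(b,(0,0,.125),(343,242)),
(a,(-.036,.036,.012),(278,379-100)),(a,(-.036,-.036,.012),(295,292)),(a,(.036,-.036,.012),(321,283))]
c0=at_z(b,[(338,243)],.0)[0]
for nm,o in(("both",c),("top",c[:5]),("scene",c[5:])):
    q,r=fit(o,[c0[0],c0[1],-.4]);print("can",nm,np.round(q[:2],4),np.rad2deg(q[2]).round(2),r.round(1).tolist())
print("bar",at_z(b,[(343,233),(337.3,250),(349.5,235),(343,250)],.125).round(4))
print("cap c",at_z(b,[(343,242)],.111).round(4))
t=[(b,(.05,.045,.02),(162,234.5)),(b,(.05,-.045,.02),(197,235.5)),(b,(-.05,-.045,.02),(195.5,272.5)),(b,(-.05,.045,.02),(161,272))]
c0=at_z(b,[(179,255)],.0)[0]
q,r=fit(t,[c0[0],c0[1],0]);print("tray",np.round(q[:2],4),np.rad2deg(q[2]).round(2),r.round(1).tolist())
print(at_z(b,[(341,141.8),(262,272.4),(424,261),(174.7,152),(319,187)],.0).round(3))
E
```

```text
dock both [0.6065 0.0063] -12.56 [[-0.7, 0.3], [-0.2, 1.5], [0.1, -0.4], [-0.6, 1.3], [-0.3, -0.8], [1.0, 1.4], [1.2, -0.8], [0.9, -1.4]]
dock top [0.6086 0.0058] -12.26 [[-0.3, -0.3], [0.3, 0.7], [0.2, -1.3], [-0.2, 0.6]]
dock scene [0.6032 0.006 ] -12.65 [[-1.1, -0.3], [0.1, 2.0], [0.5, -0.2], [0.2, -0.9]]
can both [ 0.4513 -0.2083] -23.79 [[0.2, 0.5], [0.7, -0.6], [0.0, 0.4], [-0.0, 0.8], [0.4, -0.0], [-0.3, -3.3], [-0.7, -0.7], [0.6, -1.0]]
can top [ 0.4519 -0.2077] -24.44 [[0.2, 0.2], [0.5, -0.6], [-0.4, 0.2], [-0.4, 0.4], [0.1, -0.3]]
can scene [ 0.446  -0.2113] -21.19 [[-0.8, -1.3], [0.1, 1.0], [0.6, -0.1]]
bar [[ 0.4726 -0.2075  0.125 ]
 [ 0.4323 -0.194   0.125 ]
 [ 0.468  -0.2229  0.125 ]
 [ 0.4324 -0.2074  0.125 ]]
cap c [[ 0.4519 -0.2089  0.111 ]]
tray [0.4219 0.2046] -0.21 [[0.3, -0.6], [-0.2, -1.1], [0.1, 0.8], [-0.2, 0.7]]
[[ 0.724 -0.216  0.   ]
 [ 0.376 -0.01   0.   ]
 [ 0.409 -0.431  0.   ]
 [ 0.693  0.229  0.   ]
 [ 0.601 -0.157  0.   ]]
```

Candidates. Trays: green at top (179,253) and green at (319,187); the leftmost is (179,253), so I use that one. Canister: only the one at (337,243); the spool at (341,142) and the mug at (492,247) are not it. Slide grip: the yellow fin at (248,212). The close crops above confirm these. Moving over the knob now.

apply_moves:
  deltas:
    - [[2.3,3.6,0,0,0,-2.06],[2.3,3.6,0,0,0,-2.06],[2.3,3.6,0,0,0,-2.06],[2.3,3.6,0,0,0,-2.06],[2.3,3.6,0,0,0,-2.06]]
  gripper: 5
  newtons: 30

```text
time: 2.2
ee_pos: [0.2906, -0.34, 0.2378]
ee_rot: [[0.141, -0.99, 0.0], [-0.99, -0.141, -0.0], [0.0, -0.0, -1.0]]
force: [0.6, -0.7, 0.4]
width: 0.0575
```

apply_moves:
  deltas:
    - [[2.3,3.6,0,0,0,-2.06],[2.3,3.6,0,0,0,-2.06],[2.3,3.6,0,0,0,-2.06],[2.3,3.6,0,0,0,-2.06],[2.3,3.6,0,0,0,-2.06]]

```text
time: 2.7
ee_pos: [0.4057, -0.1599, 0.238]
ee_rot: [[-0.037, -0.999, 0.001], [-0.999, 0.037, -0.001], [0.001, -0.001, -1.0]]
force: [0.3, -0.4, -0.2]
width: 0.0503
```

apply_moves:
  deltas:
    - [[2.3,3.6,-2,0,0,-2.06],[2.3,3.6,-2,0,0,-2.06],[2.3,3.6,-2,0,0,-2.06],[2.3,3.6,-2,0,0,-2.06],[2.3,3.6,0,0,0,-2.06]]

```text
time: 3.2
ee_pos: [0.5189, 0.0206, 0.155]
ee_rot: [[-0.215, -0.977, -0.005], [-0.977, 0.215, 0.001], [0.0, 0.005, -1.0]]
force: [0.6, -0.1, 0.2]
width: 0.05
```

```bash
python3 - <<'E'
from h import *
s=status.read_state();print(s["time"],s["ee_pos"].round(4),s["ee_rot"].round(3).tolist(),s["force"].round(2),s["width"],s["qpos"].round(2))
a=optics.get_image("scene");b=optics.get_image("top");save(a,"scene1");save(b,"top1")
E
python3 crop.py scene1 s1c 190 150 120 100 6;python3 crop.py top1 t1c 205 150 100 100 6
```

```text
3.2 [0.5189 0.0206 0.155 ] [[-0.215, -0.977, -0.005], [-0.977, 0.215, 0.001], [0.0, 0.005, -1.0]] [ 0.65 -0.13  0.2 ] 0.050018540435245715 [-0.18  0.28  1.72 -0.    1.14  1.61]
```

View pics/s1c.png

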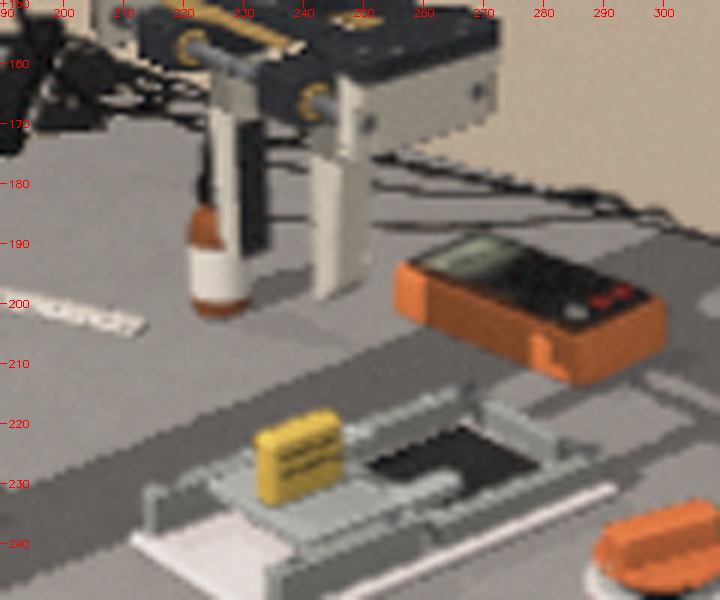

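View pics/t1c.png

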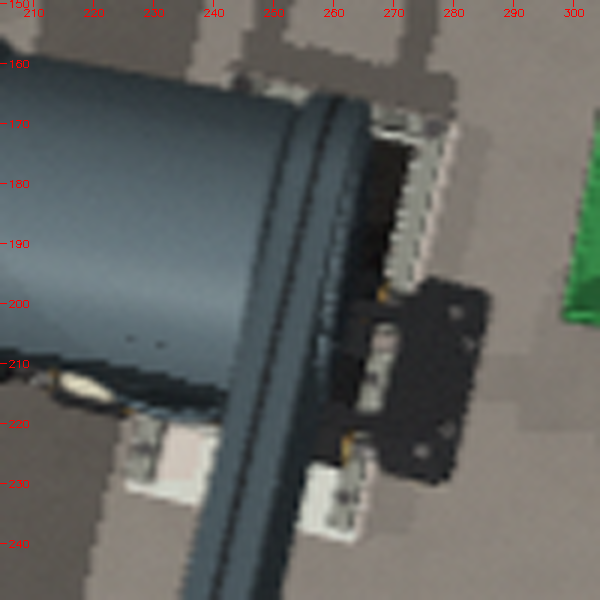

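apply_moves:
  deltas:
    - [[0.2,0.3,-3,0,0,0],[0.2,0.27,-3,0,0,0],[0,0,-2.5,0,0,0],[0,0,-1.5,0,0,0],[0,0,0,0,0,0]]

```text
time: 3.8
ee_pos: [0.5221, 0.0238, 0.0558]
ee_rot: [[-0.214, -0.977, -0.004], [-0.977, 0.214, 0.0], [0.0, 0.004, -1.0]]
force: [0.3, -0.5, 0.5]
width: 0.05
```

```bash
python3 - <<'E'
from h import *
a=optics.get_image("scene");save(a,"scene2")
s=status.read_state();x=s["ee_rot"][:,0];t=s["ee_pos"]
print(t,proj(a,[t+x*.025,t-x*.025,t,t+x*.025+[0,0,-.019],t-x*.025+[0,0,-.019]]).round(1).tolist())
E
python3 crop.py scene2 s2c 190 150 120 100 6
```

```text
[0.52320222 0.02372024 0.0571616 ] [[246.2, 225.1], [234.1, 218.4], [240.0, 221.7], [246.4, 231.8], [234.3, 224.9]]
```

View pics/s2c.png

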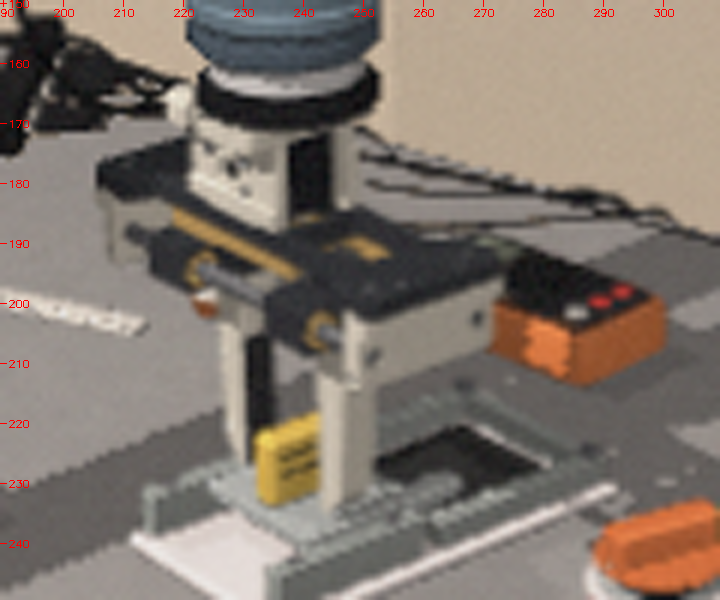

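apply_moves:
  deltas:
    - [[0,0,0,0,0,0],[0,0,0,0,0,0],[0,0,0,0,0,0],[0,0,0,0,0,0],[0,0,0,0,0,0]]
  gripper: 0
  newtons: 40

```text
time: 4.35
ee_pos: [0.5243, 0.0246, 0.0581]
ee_rot: [[-0.214, -0.977, 0.001], [-0.977, 0.214, 0.001], [-0.001, -0.001, -1.0]]
force: [3.7, 16.4, 1.7]
width: 0.0146
```

apply_moves:
  deltas:
    - [[0.02,0.1,0,0,0,0],[0,0,0,0,0,0]]

```text
time: 4.55
ee_pos: [0.5245, 0.0253, 0.0581]
ee_rot: [[-0.214, -0.977, 0.001], [-0.977, 0.214, -0.0], [0.0, -0.001, -1.0]]
force: [-1.2, -0.0, 3.8]
width: 0.0139
```

apply_moves:
  deltas:
    - [[-0.39,0.085,0,0,0,0],[-0.59,0.13,0,0,0,0],[-0.59,0.13,0,0,0,0],[-0.59,0.13,0,0,0,0],[-0.2,0.045,0,0,0,0]]

```text
time: 5.05
ee_pos: [0.5009, 0.0306, 0.0581]
ee_rot: [[-0.214, -0.977, 0.002], [-0.977, 0.214, -0.0], [-0.0, -0.002, -1.0]]
force: [6.4, -0.2, -3.1]
width: 0.0134
```

apply_moves:
  deltas:
    - [[0,0,0,0,0,0],[0,0,0,0,0,0]]

```text
time: 5.25
ee_pos: [0.501, 0.0305, 0.0581]
ee_rot: [[-0.214, -0.977, 0.001], [-0.977, 0.214, 0.0], [-0.0, -0.001, -1.0]]
force: [2.3, 0.9, 4.5]
width: 0.0139
```

apply_moves:
  deltas:
    - [[0,0,0,0,0,0],[0,0,0,0,0,0],[0,0,2,0,0,0],[0,0,5,0,0,0],[0,0,5,0,0,0]]
  gripper: 5

```text
time: 5.75
ee_pos: [0.4984, 0.0306, 0.1773]
ee_rot: [[-0.214, -0.977, -0.006], [-0.977, 0.214, 0.001], [0.001, 0.006, -1.0]]
force: [1.8, -0.3, -0.2]
width: 0.048
```

apply_moves:
  deltas:
    - [[-1,-4.7,2,0,0,-2.4],[-1,-4.7,0,0,0,-2.4],[-1,-4.7,0,0,0,-2.4],[-1,-4.7,0,0,0,-2.4],[-0.9,-4.7,0,0,0,-2]]
  gripper: 9.3

```text
time: 6.25
ee_pos: [0.4503, -0.2038, 0.1962]
ee_rot: [[-0.407, -0.913, -0.002], [-0.913, 0.407, 0.001], [-0.0, 0.002, -1.0]]
force: [1.0, 0.1, -0.6]
width: 0.0853
```

```bash
python3 - <<'E'
from h import *
a=optics.get_image("scene");save(a,"scene3");b=optics.get_image("top");save(b,"top3")
E
python3 crop.py scene3 s3c 190 180 140 110 5;python3 crop.py top3 t3c 215 150 150 115 5
```

```text
(no output)
```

View pics/s3c.png

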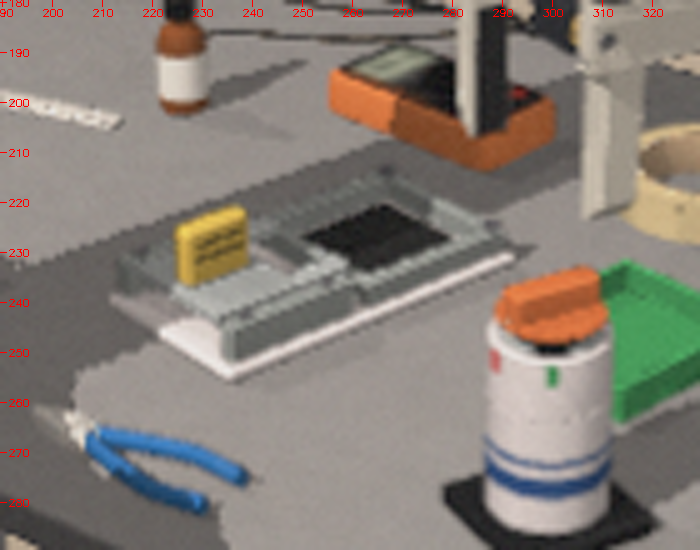

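View pics/t3c.png

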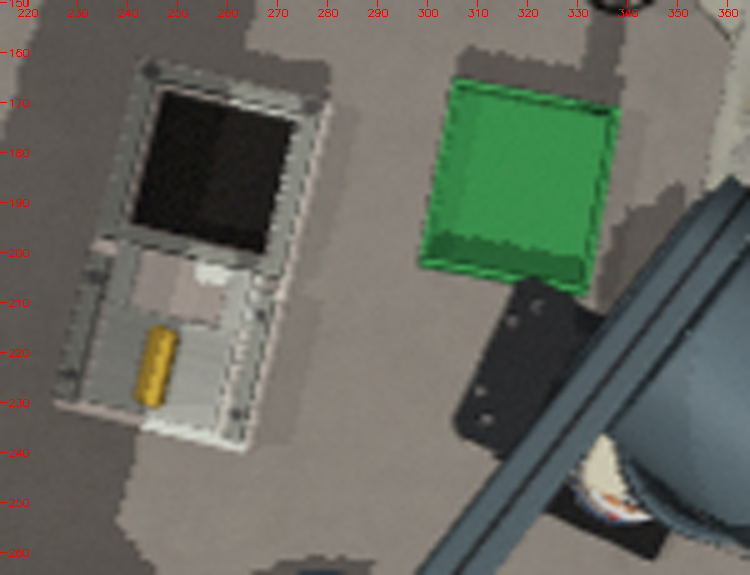

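```bash
python3 - <<'E'
from fit import *
b=optics.get_image("top");s=status.read_state();print(s["ee_pos"],s["time"])
print(at_z(b,[(257.25,184.1)],.015))
d=[(b,(-.14,.053,.008),(225.5,231)),(b,(-.14,-.053,.008),(264.5,239.5)),(b,(.052,-.053,.008),(281,170)),
(b,(.0395,.0395,.008),(247.5,168)),(b,(-.0395,-.0395,.022),(267,200.5)),(b,(-.0395,.0395,.015),(241,194.3)),(b,(.0395,-.0395,.015),(273.5,174))]
q,r=fit(d,[.607,.006,-.2]);print(q[:2],np.rad2deg(q[2]),r.round(1).tolist())
c,sn=np.cos(q[2]),np.sin(q[2]);print("knob out pred",q[0]-.109*c,q[1]-.109*sn)
E
```

```text
[ 0.45054259 -0.2049172   0.19598243] 6.4
[[0.60546488 0.00517082 0.015     ]]
[0.60663515 0.00544819] -12.631614230393007 [[-0.4, 0.2], [0.0, 1.0], [0.4, -0.4], [-1.2, -1.6], [1.2, 0.8], [-2.1, 0.5], [1.8, -1.5]]
knob out pred 0.5002733620034895 0.029284493472820312
```

apply_moves:
  deltas:
    - [[0.1,-0.3,-2,0,0,0],[0,0,-3,0,0,0],[0,0,-3,0,0,0],[0,0,-2,0,0,0],[0,0,-1.1,0,0,0]]

```text
time: 6.9
ee_pos: [0.4517, -0.2031, 0.0836]
ee_rot: [[-0.404, -0.915, -0.004], [-0.915, 0.404, 0.003], [-0.001, 0.005, -1.0]]
force: [0.3, -1.1, -0.0]
width: 0.0928
```

```bash
python3 - <<'E'
from h import *
a=optics.get_image("scene");save(a,"scene4")
s=status.read_state();print(s["ee_pos"],s["force"])
E
python3 crop.py scene4 s4c 240 180 110 120 5
```

```text
[ 0.45142082 -0.20310764  0.08291486] [-0.01511152  0.27394468 -0.63430869]
```

View pics/s4c.png

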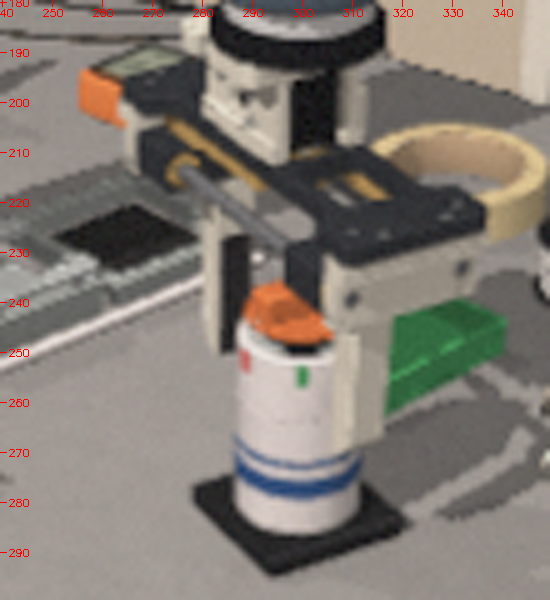

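apply_moves:
  deltas:
    - [[0,-0.45,0,0,0,0],[0,0,0,0,0,0]]

```text
time: 7.15
ee_pos: [0.4539, -0.2107, 0.0868]
ee_rot: [[-0.405, -0.914, 0.001], [-0.914, 0.405, -0.001], [0.001, -0.002, -1.0]]
force: [0.3, -0.4, 0.4]
width: 0.0927
```

apply_moves:
  deltas:
    - [[0,0,0,0,0,0],[0,0,0,0,0,0],[0,0,0,0,0,0],[0,0,0,0,0,0],[0,0,0,0,0,0]]
  gripper: 4
  newtons: 45

```text
time: 7.65
ee_pos: [0.4532, -0.2098, 0.0861]
ee_rot: [[-0.406, -0.914, 0.001], [-0.914, 0.406, 0.001], [-0.001, -0.0, -1.0]]
force: [2.0, 3.8, 2.3]
width: 0.0577
```

apply_moves:
  deltas:
    - [[0,0,0,0,0,0],[0,0,0,0,0,0],[0,0,0.5,0,0,0],[0,0,1,0,0,0],[0,0,2,0,0,0]]

```text
time: 8.15
ee_pos: [0.4515, -0.2095, 0.1199]
ee_rot: [[-0.406, -0.914, -0.004], [-0.914, 0.406, 0.002], [-0.001, 0.005, -1.0]]
force: [-0.1, -0.1, -5.2]
width: 0.0561
```

apply_moves:
  deltas:
    - [[0,0,2,0,0,0],[0,0,1.5,0,0,0],[0,0,0,0,0,0],[0,0,0,0,0,0]]

```text
time: 8.55
ee_pos: [0.4527, -0.2102, 0.1557]
ee_rot: [[-0.406, -0.914, -0.0], [-0.914, 0.406, -0.0], [0.0, 0.0, -1.0]]
force: [-0.3, -0.2, -5.7]
width: 0.056
```

```bash
python3 - <<'E'
from h import *
a=optics.get_image("scene");save(a,"scene5");b=optics.get_image("top");save(b,"top5")
s=status.read_state();print(s["ee_pos"],s["force"],s["width"])
E
python3 crop.py scene5 s5c 260 170 80 120 6;python3 crop.py top5 t5c 300 205 75 70 8
```

```text
[ 0.45223874 -0.20973722  0.15485403] [ 0.86690088  0.75104231 -5.11009964] 0.056272431231716824
```

View pics/s5c.png

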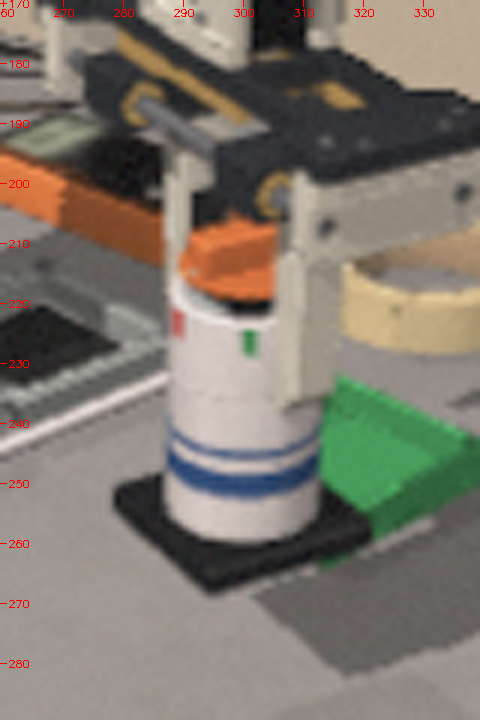

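View pics/t5c.png

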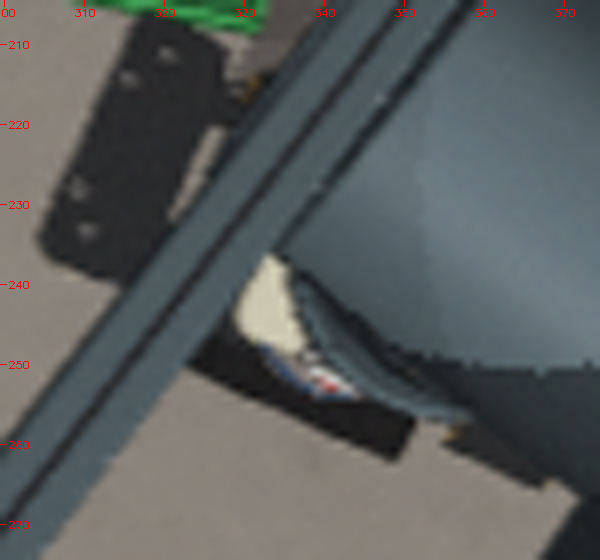

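```bash
python3 - <<'E'
from fit import *
b=optics.get_image("top");a=optics.get_image("scene")
s=status.read_state();t=s["ee_pos"];print(t,s["time"])
P=at_z(b,[(349.2,262.5),(323.5,250.7)],.0805);d=P[1]-P[0];th=np.arctan2(d[1],d[0])-np.pi/2
print(P,np.rad2deg(th))
for th_ in(th,np.deg2rad(-24)):
    R=np.array([[np.cos(th_),-np.sin(th_)],[np.sin(th_),np.cos(th_)]]);c=P[0][:2]-R@np.array([-.036,-.036]);print(c,(c-t[:2])*1e3,"in tool xy mm",(s["ee_rot"][:2,:2].T@(c-t[:2])*1e3).round(1))
# scene: body silhouette centre, offset
for z in (.155,):print(proj(a,[[t[0],t[1],z+.014],[t[0],t[1],.07]]))
E
```

```text
[ 0.45233976 -0.20977154  0.15481506] 8.75
[[ 0.40333903 -0.22708907  0.0805    ]
 [ 0.43151752 -0.16425851  0.0805    ]] -24.15546489796977
[ 0.45091852 -0.20897298] [-1.42123966  0.79855794] in tool xy mm [-0.2  1.6]
[ 0.45086919 -0.20884395] [-1.47057047  0.92759205] in tool xy mm [-0.3  1.7]
[[301.75857637 216.85715621]
 [300.81893947 256.874869  ]]
```

apply_moves:
  deltas:
    - [[1.0,1.4,0,0,0,0.8],[1.8,2.5,0,0,0,1.4],[1.9,2.6,0,0,0,1.4],[1.9,2.6,0,0,0,1.4],[1.9,2.6,0,0,0,1.4]]

```text
time: 9.25
ee_pos: [0.5382, -0.0921, 0.155]
ee_rot: [[-0.301, -0.954, -0.002], [-0.954, 0.301, 0.0], [0.0, 0.002, -1.0]]
force: [0.4, -0.2, -5.6]
width: 0.056
```

apply_moves:
  deltas:
    - [[1.9,2.6,0,0,0,1.4],[1.9,2.6,0,0,0,1.4],[1.8,2.5,0,0,0,1.4],[1.2,1.7,0,0,0,0.7],[0.35,0.52,0,0,0,0.3]]

```text
time: 9.75
ee_pos: [0.6101, 0.0081, 0.1546]
ee_rot: [[-0.211, -0.977, -0.001], [-0.977, 0.211, 0.001], [-0.001, 0.001, -1.0]]
force: [0.4, -1.3, -4.6]
width: 0.056
```

apply_moves:
  deltas:
    - [[0,0,0,0,0,0],[0,0,0,0,0,0],[0,0,0,0,0,0]]

```text
time: 10.05
ee_pos: [0.6089, 0.005, 0.1556]
ee_rot: [[-0.215, -0.977, -0.001], [-0.977, 0.215, -0.0], [0.0, 0.001, -1.0]]
force: [0.7, -0.6, -5.9]
width: 0.0564
```

```bash
python3 - <<'E'
from h import *
a=optics.get_image("scene");save(a,"scene6");b=optics.get_image("top");save(b,"top6")
s=status.read_state();print(s["time"],s["ee_pos"],s["force"],s["width"],np.rad2deg(np.arctan2(*s["ee_rot"][1::-1,0])))
E
python3 crop.py scene6 s6c 190 150 130 110 6;python3 crop.py top6 t6c 205 150 90 100 6
```

```text
10.15 [0.60912765 0.00505871 0.15596157] [-5.36431848e-03 -2.46996755e-01 -5.60746560e+00] 0.05594784005575679 -102.42457857836727
```

View pics/s6c.png

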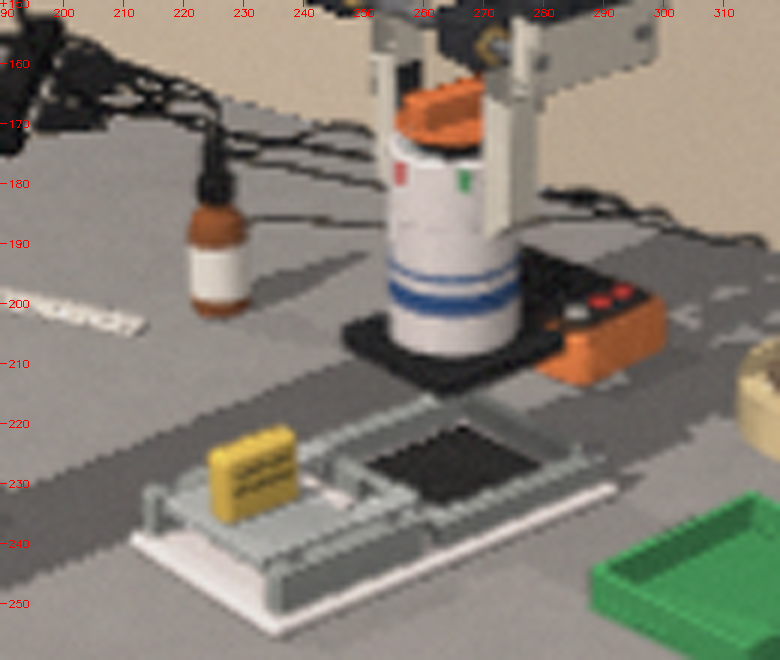

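View pics/t6c.png

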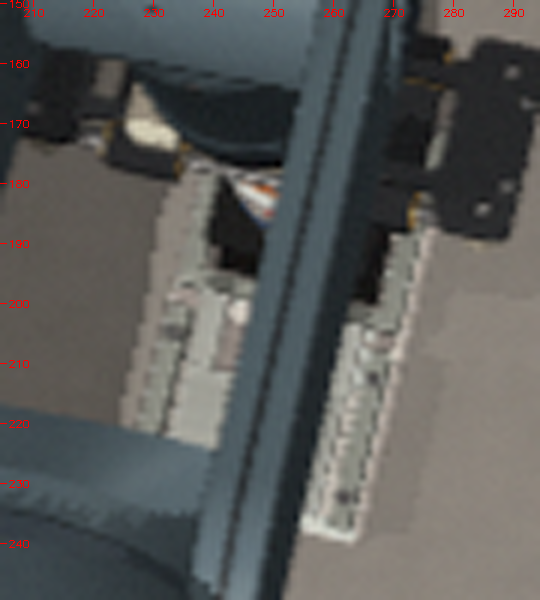

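apply_moves:
  deltas:
    - [[0,0.13,-1,0,0,0],[0,0,-1.2,0,0,0],[0,0,-1.2,0,0,0],[0,0,-0.6,0,0,0],[0,0,0,0,0,0]]

```text
time: 10.65
ee_pos: [0.6083, 0.0075, 0.1139]
ee_rot: [[-0.214, -0.977, -0.004], [-0.977, 0.214, 0.001], [0.0, 0.004, -1.0]]
force: [-0.9, -0.1, -4.8]
width: 0.056
```

apply_moves:
  deltas:
    - [[0,0,0,0,0,0],[0,0,0,0,0,0]]

```text
time: 10.85
ee_pos: [0.61, 0.0073, 0.1163]
ee_rot: [[-0.214, -0.977, 0.001], [-0.977, 0.214, -0.0], [-0.0, -0.001, -1.0]]
force: [-0.1, -0.0, -5.1]
width: 0.0562
```

```bash
python3 - <<'E'
from h import *
a=optics.get_image("scene");save(a,"scene7");b=optics.get_image("top");save(b,"top7")
s=status.read_state();print(s["time"],s["ee_pos"],s["force"],s["width"])
E
python3 crop.py scene7 s7c 200 170 110 85 7;python3 crop.py top7 t7c 215 160 80 80 7
```

```text
10.95 [0.60996885 0.0072932  0.11648771] [ 0.85041591  0.42446763 -5.02920943] 0.056097407462607066
```

View pics/s7c.png

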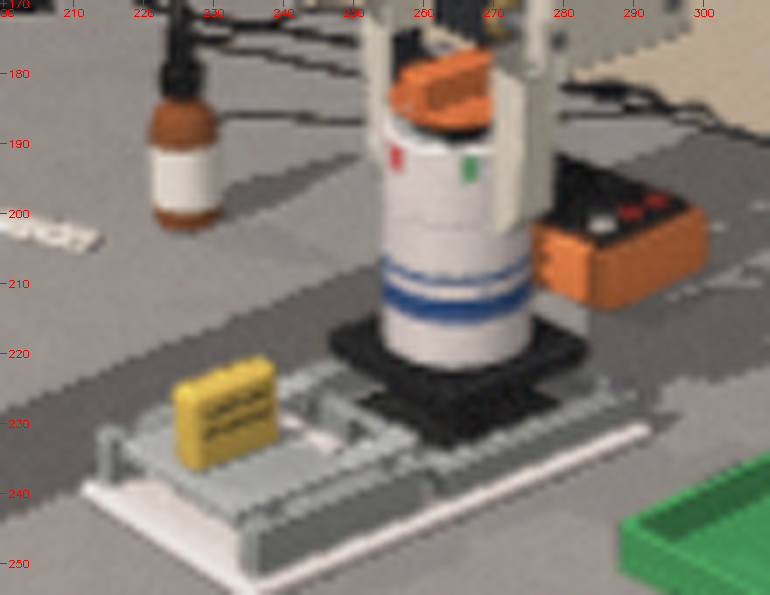

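View pics/t7c.png

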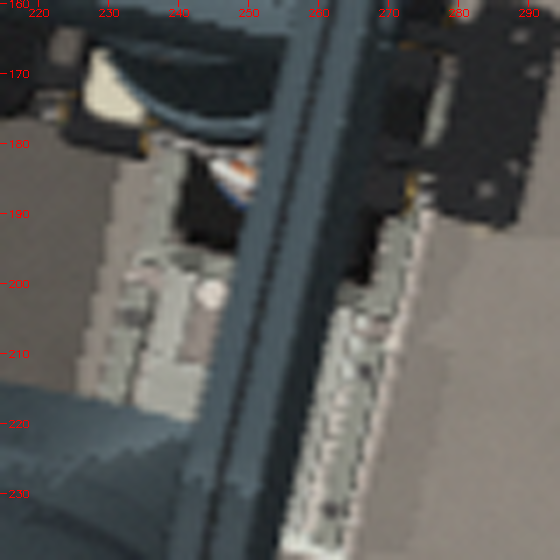

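```bash
python3 - <<'E'
from h import *
a=optics.get_image("scene");s=status.read_state();t=s["ee_pos"]
th=np.deg2rad(-12.5);R=np.array([[np.cos(th),-np.sin(th)],[np.sin(th),np.cos(th)]])
def W(c,l,z):return [*(np.array(c)+R@np.array(l)),z]
c=t[:2]+R@np.array([-.0018,0]);print("can",c)
for z in(.0305,.0425):print("foot",z,proj(a,[W(c,l,z) for l in((-.036,.036),(-.036,-.036),(.036,-.036))]).round(1).tolist())
d=(.607,.0068)
print("plate",proj(a,[W(d,(-.14,.053),.008),W(d,(-.14,-.053),.008),W(d,(.052,-.053),.008)]).round(1).tolist())
print("floor front",proj(a,[W(d,(-.0395,-.0395),.008),W(d,(.0395,-.0395),.022)]).round(1).tolist())
E
python3 crop.py scene7 s7d 235 200 60 45 13
```

```text
can [0.60812698 0.00768991]
foot 0.0305 [[246.4, 219.9], [263.7, 229.4], [284.4, 221.0]]
foot 0.0425 [[246.2, 215.9], [263.7, 225.3], [284.5, 217.0]]
plate [[211.2, 237.6], [236.0, 253.3], [293.1, 229.1]]
floor front [[263.7, 238.3], [286.3, 224.1]]
```

View pics/s7d.png

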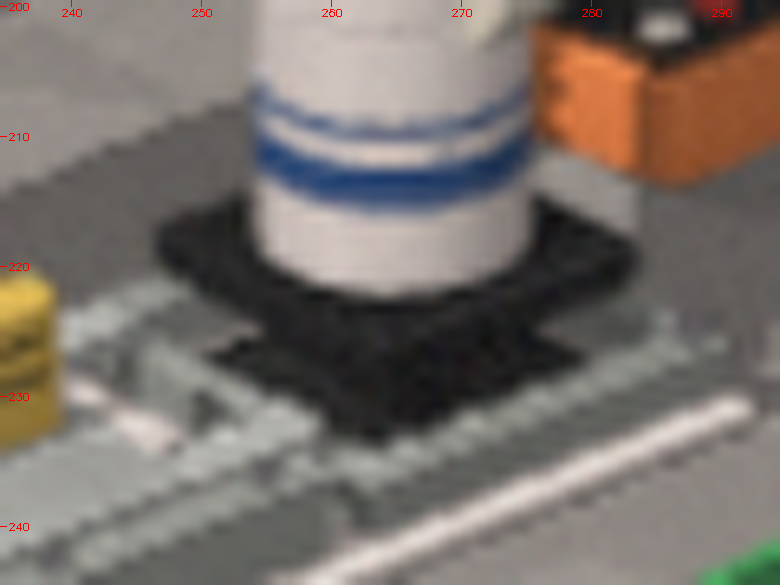

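apply_moves:
  deltas:
    - [[-0.15,-0.12,0,0,0,0],[0,0,-0.3,0,0,0],[0,0,-0.4,0,0,0],[0,0,-0.3,0,0,0],[0,0,0,0,0,0]]

```text
time: 11.5
ee_pos: [0.6075, 0.0062, 0.105]
ee_rot: [[-0.214, -0.977, -0.002], [-0.977, 0.214, 0.0], [0.0, 0.002, -1.0]]
force: [0.5, -0.2, -5.1]
width: 0.0559
```

apply_moves:
  deltas:
    - [[0,0,-0.2,0,0,0],[0,0,-0.2,0,0,0],[0,0,0,0,0,0]]

```text
time: 11.8
ee_pos: [0.6078, 0.0062, 0.1015]
ee_rot: [[-0.214, -0.977, -0.001], [-0.977, 0.214, 0.0], [0.0, 0.001, -1.0]]
force: [-0.6, -0.2, -5.1]
width: 0.0565
```

apply_moves:
  deltas:
    - [[0,0,-0.3,0,0,0],[0,0,-0.3,0,0,0],[0,0,0,0,0,0],[0,0,0,0,0,0]]

```text
time: 12.2
ee_pos: [0.6079, 0.0061, 0.0957]
ee_rot: [[-0.214, -0.977, -0.0], [-0.977, 0.214, 0.0], [0.0, 0.0, -1.0]]
force: [0.7, -0.8, -4.3]
width: 0.0563
```

apply_moves:
  deltas:
    - [[0,0,-0.15,0,0,0],[0,0,-0.1,0,0,0],[0,0,0,0,0,0]]

```text
time: 12.5
ee_pos: [0.6083, 0.0061, 0.094]
ee_rot: [[-0.214, -0.977, 0.001], [-0.977, 0.214, -0.0], [0.0, -0.001, -1.0]]
force: [-0.6, 0.4, -0.2]
width: 0.0561
```

apply_moves:
  deltas:
    - [[0,0,0,0,0,0],[0,0,0,0,0,0],[0,0,0,0,0,0],[0,0,2,0,0,0],[0,0,3.5,0,0,0]]
  gripper: 9.3

```text
time: 13.0
ee_pos: [0.6063, 0.0063, 0.1464]
ee_rot: [[-0.214, -0.977, -0.006], [-0.977, 0.214, 0.001], [0.0, 0.006, -1.0]]
force: [0.3, -0.1, 0.2]
width: 0.0905
```

apply_moves:
  deltas:
    - [[0,0,3.0,0,0,0],[-2.0,0.44,1.0,0,0,0],[-4,0.9,0,0,0,0],[-4,0.9,0,0,0,0],[-0.7,0.2,0,0,0,0]]

```text
time: 13.5
ee_pos: [0.4968, 0.0317, 0.1883]
ee_rot: [[-0.213, -0.977, -0.003], [-0.977, 0.213, 0.001], [0.0, 0.003, -1.0]]
force: [0.3, -0.6, -0.7]
width: 0.0929
```

apply_moves:
  deltas:
    - [[0,0,0,0,0,0],[0,0,0,0,0,0]]
  gripper: 5

```text
time: 13.7
ee_pos: [0.5025, 0.0302, 0.189]
ee_rot: [[-0.214, -0.977, 0.002], [-0.977, 0.214, -0.0], [-0.0, -0.003, -1.0]]
force: [-0.8, 0.3, 0.5]
width: 0.0813
```

```bash
python3 - <<'E'
from h import *
a=optics.get_image("scene");save(a,"scene8");b=optics.get_image("top");save(b,"top8")
s=status.read_state();print(s["time"],s["ee_pos"],s["force"],s["width"])
E
python3 crop.py scene8 s8c 200 170 110 85 7;python3 crop.py top8 t8c 215 150 80 90 7
```

```text
13.8 [0.50257706 0.03004529 0.18854565] [0.22037269 0.15429397 0.00920024] 0.07330858625117515
```

View pics/s8c.png

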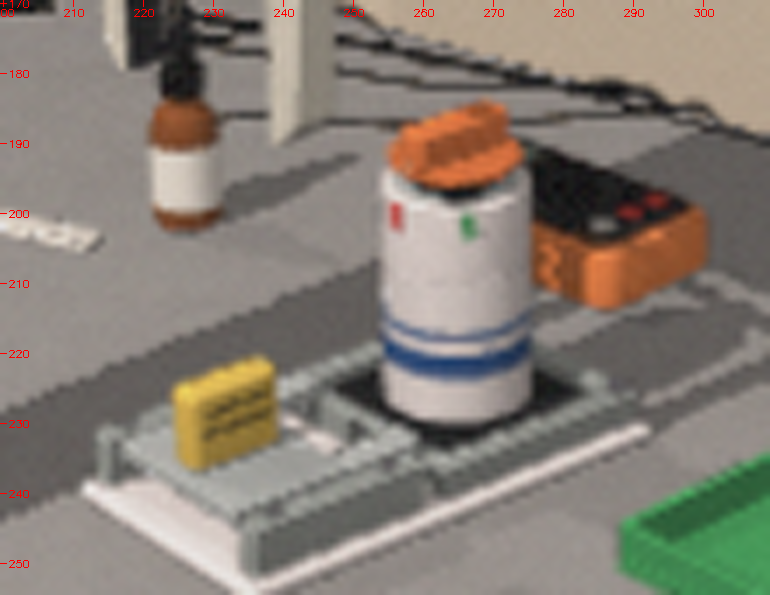

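View pics/t8c.png

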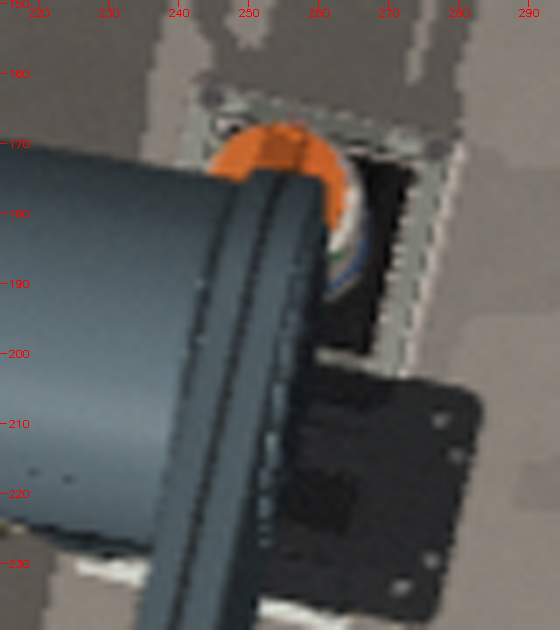

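apply_moves:
  deltas:
    - [[-0.15,0.04,-4,0,0,0],[0,0,-4,0,0,0],[0,0,-3,0,0,0],[0,0,-2.0,0,0,0],[0,0,0,0,0,0]]

```text
time: 14.3
ee_pos: [0.4982, 0.0309, 0.0553]
ee_rot: [[-0.214, -0.977, -0.006], [-0.977, 0.214, 0.001], [0.0, 0.006, -1.0]]
force: [-0.7, 0.6, -0.2]
width: 0.0503
```

apply_moves:
  deltas:
    - [[0,0,0,0,0,0],[0,0,0,0,0,0],[0,0,0,0,0,0],[0,0,0,0,0,0],[0,0,0,0,0,0]]
  gripper: 0
  newtons: 40

```text
time: 14.8
ee_pos: [0.5, 0.0309, 0.0591]
ee_rot: [[-0.214, -0.977, 0.001], [-0.977, 0.214, -0.0], [-0.0, -0.001, -1.0]]
force: [0.8, -0.3, 0.0]
width: 0.0149
```

Now push home by 24 mm along (0.976, -0.216).

apply_moves:
  deltas:
    - [[0.39,-0.085,0,0,0,0],[0.59,-0.13,0,0,0,0],[0.59,-0.13,0,0,0,0],[0.59,-0.13,0,0,0,0],[0.25,-0.055,0,0,0,0]]

```text
time: 15.3
ee_pos: [0.5235, 0.0255, 0.059]
ee_rot: [[-0.214, -0.977, -0.001], [-0.977, 0.214, 0.0], [0.0, 0.001, -1.0]]
force: [-8.6, 0.0, 14.8]
width: 0.0135
```

apply_moves:
  deltas:
    - [[0,0,0,0,0,0],[0,0,0,0,0,0],[0,0,0,0,0,0]]

```text
time: 15.6
ee_pos: [0.5234, 0.0255, 0.059]
ee_rot: [[-0.214, -0.977, -0.001], [-0.977, 0.214, -0.0], [0.0, 0.001, -1.0]]
force: [-3.6, -0.2, 8.4]
width: 0.0136
```

apply_moves:
  deltas:
    - [[0,0,0,0,0,0],[0,0,0,0,0,0],[0,0,2,0,0,0],[0,0,5,0,0,0],[0,0,5,0,0,0]]
  gripper: 5

```text
time: 16.1
ee_pos: [0.5226, 0.0259, 0.1784]
ee_rot: [[-0.214, -0.977, -0.004], [-0.977, 0.214, 0.001], [0.0, 0.004, -1.0]]
force: [0.9, 0.7, 0.0]
width: 0.0479
```

apply_moves:
  deltas:
    - [[-1,-4.6,2,0,0,0],[-1,-4.7,0,0,0,0],[-1,-4.7,0,0,0,0],[-1,-4.7,0,0,0,0],[-1,-4.3,0,0,0,0]]

```text
time: 16.6
ee_pos: [0.4732, -0.2052, 0.1978]
ee_rot: [[-0.214, -0.977, 0.0], [-0.977, 0.214, -0.0], [0.0, -0.0, -1.0]]
force: [0.7, 0.6, 0.5]
width: 0.0494
```

```bash
python3 - <<'E'
from h import *
a=optics.get_image("scene");save(a,"scene9");b=optics.get_image("top");save(b,"top9")
s=status.read_state();print(s["time"],s["ee_pos"],s["force"],s["width"])
E
python3 crop.py scene9 s9c 200 170 110 85 7;python3 crop.py top9 t9c 220 155 66 88 6
```

```text
16.7 [ 0.4728821  -0.20842348  0.19761595] [ 0.46567514  0.87340866 -0.20736336] 0.05021518091114337
```

View pics/s9c.png

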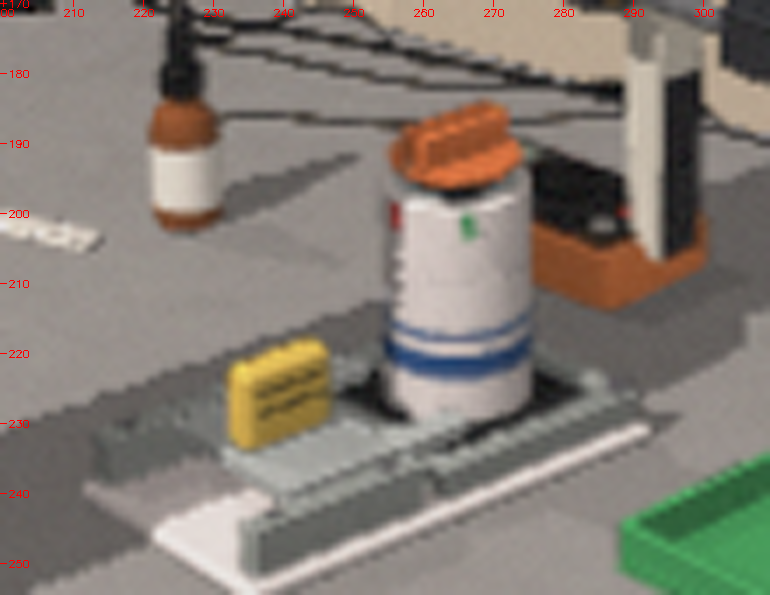

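View pics/t9c.png

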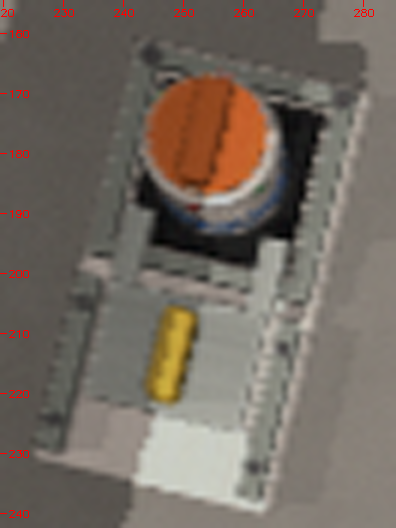

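```bash
python3 crop.py top9 t9d 240 160 34 38 16; python3 - <<'E'
from h import *
b=optics.get_image("top")
P=at_z(b,[(256.3,168.3),(250.3,184.8)],.133);d=P[0]-P[1];print(P.round(4),np.rad2deg(np.arctan2(d[1],d[0])))
print(at_z(b,[(254.5,178)],.12).round(4))
print(proj(b,[[.6065,.0065,.133],[.6065,.0065,.119]]))
print([(np.round(x["centre"][::-1],1).tolist(),round(x["conf"],2)) for x in spot_point(b,"cap_bar")])
E
```

```text
[[6.251e-01 1.000e-04 1.330e-01]
 [5.851e-01 1.380e-02 1.330e-01]] -18.833635943065495
[[0.6038 0.005  0.12  ]]
[[253.51615975 175.95670316]
 [253.93191852 176.95307631]]
[([255.0, 175.0], 0.74), ([179.0, 256.1], 0.22)]
```

View pics/t9d.png

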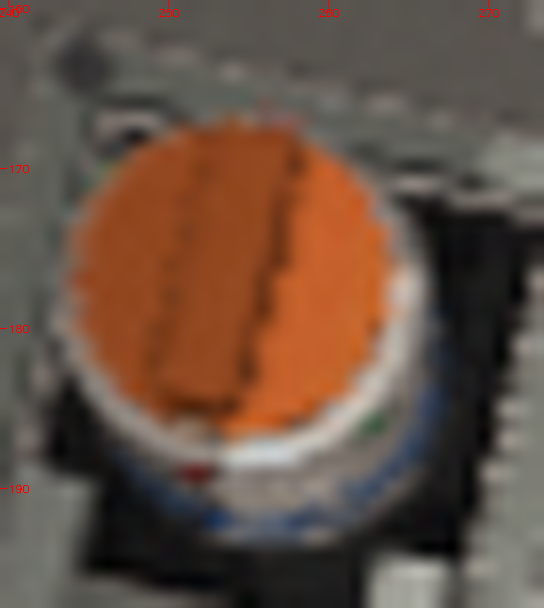

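apply_moves:
  deltas:
    - [[2.4,4.0,0,0,0,0],[2.6,4.2,0,0,0,0],[2.6,4.2,0,0,0,0],[2.6,4.2,0,0,0,0],[2.2,3.4,0,0,0,0]]
  gripper: 4

```text
time: 17.3
ee_pos: [0.5984, 0.0015, 0.1977]
ee_rot: [[-0.211, -0.978, -0.0], [-0.978, 0.211, 0.001], [-0.001, 0.001, -1.0]]
force: [0.4, 0.5, 0.8]
width: 0.0396
```

apply_moves:
  deltas:
    - [[1.0,1.5,0,0,0,0],[0,0,-1,0,0,0],[0,0,-1.5,0,0,0],[0,0,0,0,0,0],[0,0,0,0,0,0]]

```text
time: 17.8
ee_pos: [0.6069, 0.011, 0.1724]
ee_rot: [[-0.215, -0.977, -0.002], [-0.977, 0.215, 0.0], [0.0, 0.002, -1.0]]
force: [0.0, -0.5, 0.8]
width: 0.0402
```

apply_moves:
  deltas:
    - [[0,0,0,0,0,0],[0,0,0,0,0,0]]

```text
time: 18.0
ee_pos: [0.608, 0.011, 0.1737]
ee_rot: [[-0.215, -0.977, 0.001], [-0.977, 0.215, -0.0], [-0.0, -0.001, -1.0]]
force: [-0.5, -0.8, 1.2]
width: 0.0399
```

```bash
python3 - <<'E'
from h import *
s=status.read_state();print(s["time"],s["ee_pos"],s["force"],s["width"])
E
```

```text
18.0 [0.60804606 0.0110109  0.17371977] [-0.54715753 -0.80055748  1.21262018] 0.039942343683533846
```

apply_moves:
  deltas:
    - [[-0.15,-0.45,0,0,0,0],[0,0,-1.2,0,0,0],[0,0,-1.2,0,0,0],[0,0,-0.6,0,0,0],[0,0,-0.2,0,0,0]]

```text
time: 18.5
ee_pos: [0.6054, 0.0074, 0.1391]
ee_rot: [[-0.214, -0.977, -0.003], [-0.977, 0.214, 0.001], [0.0, 0.003, -1.0]]
force: [-0.0, -0.4, -0.6]
width: 0.0398
```

apply_moves:
  deltas:
    - [[0,0,0,0,0,0],[0,0,0,0,0,0]]

```text
time: 18.7
ee_pos: [0.6066, 0.0072, 0.1411]
ee_rot: [[-0.214, -0.977, 0.0], [-0.977, 0.214, -0.0], [-0.0, -0.0, -1.0]]
force: [-0.4, 0.4, 1.1]
width: 0.04
```

```bash
python3 - <<'E'
from h import *
s=status.read_state()
a=optics.get_image("scene");save(a,"scene10");
s=status.read_state();print(s["time"],s["ee_pos"],s["force"],s["width"])
E
python3 crop.py scene10 s10c 230 140 70 75 8
```

```text
18.75 [0.60663374 0.00721815 0.14125759] [ 1.40055117 -0.37978525  0.85912657] 0.040346427193005935
```

View pics/s10c.png

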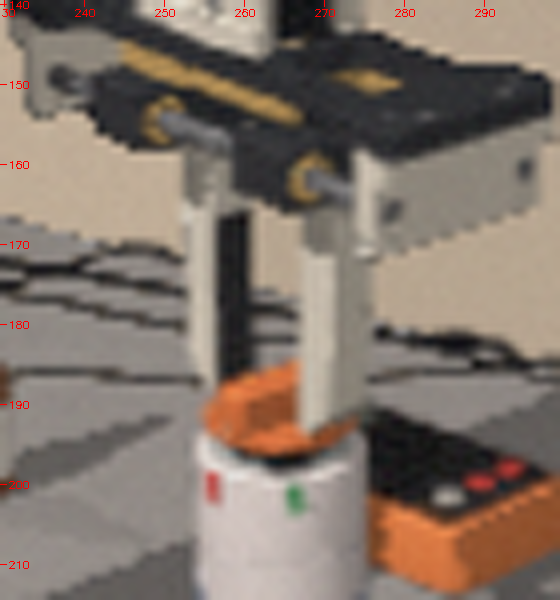

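apply_moves:
  deltas:
    - [[0,0,-0.1,0,0,0],[0,0,0,0,0,0],[0,0,0,0,0,0],[0,0,0,0,0,0],[0,0,0,0,0,0]]
  gripper: 0
  newtons: 45

```text
time: 19.25
ee_pos: [0.6063, 0.0069, 0.14]
ee_rot: [[-0.214, -0.977, 0.0], [-0.977, 0.214, -0.0], [0.0, -0.0, -1.0]]
force: [-1.4, -1.6, 0.5]
width: 0.0134
```

apply_moves:
  deltas:
    - [[0,0,0,0,0,0]]

```text
time: 19.35
ee_pos: [0.6063, 0.0069, 0.14]
ee_rot: [[-0.214, -0.977, 0.0], [-0.977, 0.214, -0.0], [0.0, -0.0, -1.0]]
force: [-0.5, -1.1, 0.4]
width: 0.0134
```

```bash
python3 - <<'E'
from h import *
s=status.read_state();print(s["time"],s["ee_pos"],s["force"],s["torque"],s["width"])
E
```

```text
19.35 [0.60633908 0.00691175 0.14002083] [-0.50744649 -1.05199345  0.40215799] [-0.11947222  0.08941295 -0.01605529] 0.013423549583355107
```

Push down 6 mm.

apply_moves:
  deltas:
    - [[0,0,-0.2,0,0,0],[0,0,-0.2,0,0,0],[0,0,-0.2,0,0,0],[0,0,0,0,0,0],[0,0,0,0,0,0]]

```text
time: 19.85
ee_pos: [0.6065, 0.0069, 0.1348]
ee_rot: [[-0.214, -0.977, 0.001], [-0.977, 0.214, -0.001], [0.0, -0.001, -1.0]]
force: [-1.8, -1.8, 6.9]
width: 0.0136
```

apply_moves:
  deltas:
    - [[0,0,-0.1,0,0,0],[0,0,0,0,0,0]]

```text
time: 20.05
ee_pos: [0.6065, 0.0069, 0.1339]
ee_rot: [[-0.214, -0.977, 0.001], [-0.977, 0.214, -0.001], [0.0, -0.001, -1.0]]
force: [-2.2, -1.2, 6.7]
width: 0.0137
```

apply_moves:
  deltas:
    - [[0,0,0,0,0,6],[0,0,0,0,0,6],[0,0,0,0,0,6],[0,0,0,0,0,6],[0,0,0,0,0,6]]

```text
time: 20.55
ee_pos: [0.6076, 0.0073, 0.1344]
ee_rot: [[0.307, -0.952, 0.003], [-0.952, -0.307, 0.0], [0.001, -0.003, -1.0]]
force: [-0.3, 0.6, 6.1]
width: 0.0135
```

```bash
python3 - <<'E'
from h import *
s=status.read_state();print(s["time"],s["ee_pos"],s["force"],s["torque"],s["width"])
E
```

```text
20.55 [0.6075617  0.00733196 0.1343666 ] [-0.31815363  0.60928807  6.09412123] [0.03706404 0.05030567 0.04000667] 0.01348099015139868
```

apply_moves:
  deltas:
    - [[0,0,0,0,0,6],[0,0,0,0,0,6],[0,0,0,0,0,6],[0,0,0,0,0,6],[0,0,0,0,0,5]]

```text
time: 21.05
ee_pos: [0.6076, 0.0074, 0.1344]
ee_rot: [[0.73, -0.683, 0.004], [-0.683, -0.73, 0.0], [0.002, -0.003, -1.0]]
force: [-0.6, -0.0, 7.2]
width: 0.0134
```

```bash
python3 - <<'E'
from h import *
a=optics.get_image("scene");save(a,"scene11");
s=status.read_state();print(s["time"],s["ee_pos"],s["force"],s["torque"],s["width"],np.rad2deg(np.arctan2(*s["ee_rot"][1::-1,0])))
E
python3 crop.py scene11 s11c 230 150 70 95 6; python3 crop.py scene9 s9d 230 150 70 95 6
```

```text
21.1 [0.6075832  0.0074032  0.13436963] [-0.62417828  0.01029509  6.80574908] [0.07361774 0.0281589  0.03386003] 0.013639014558574693 -42.86954110517885
```

View pics/s11c.png

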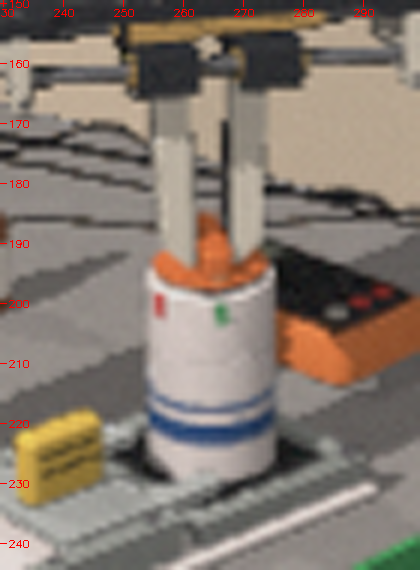

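View pics/s9d.png

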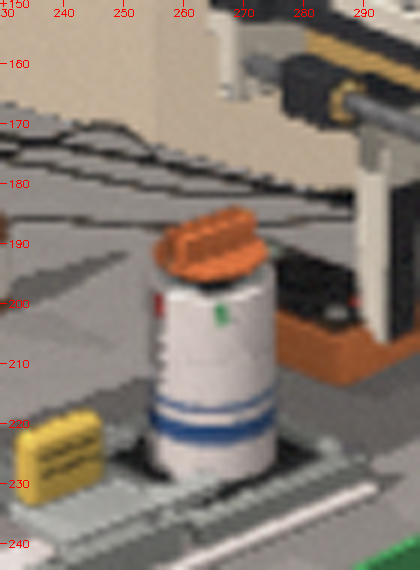

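apply_moves:
  deltas:
    - [[0,0,0,0,0,1.5],[0,0,0,0,0,0],[0,0,0.3,0,0,0],[0,0,0.3,0,0,0],[0,0,0.3,0,0,0]]

```text
time: 21.6
ee_pos: [0.6074, 0.0074, 0.1429]
ee_rot: [[0.745, -0.667, 0.003], [-0.667, -0.745, 0.0], [0.002, -0.002, -1.0]]
force: [2.0, -0.2, 3.0]
width: 0.0136
```

apply_moves:
  deltas:
    - [[0,0,0.3,0,0,0],[0,0,0.2,0,0,0],[0,0,0,0,0,0]]

```text
time: 21.9
ee_pos: [0.6055, 0.0072, 0.1463]
ee_rot: [[0.745, -0.667, -0.002], [-0.667, -0.745, 0.0], [-0.002, 0.001, -1.0]]
force: [0.6, 0.3, -1.2]
width: 0.0134
```

apply_moves:
  deltas:
    - [[0,0,0.5,0,0,0],[0,0,1,0,0,0],[0,0,1.5,0,0,0],[0,0,2,0,0,0],[0,0,2,0,0,0]]

```text
time: 22.4
ee_pos: [0.6061, 0.0072, 0.218]
ee_rot: [[0.745, -0.667, -0.001], [-0.667, -0.745, 0.0], [-0.0, 0.0, -1.0]]
force: [0.9, -0.4, -0.8]
width: 0.0136
```

```bash
python3 - <<'E'
from h import *
a=optics.get_image("scene");save(a,"scene12");
s=status.read_state();print(s["time"],s["ee_pos"],s["force"],s["width"],s["qpos"].round(2))
E
python3 crop.py scene12 s12c 210 110 100 135 4
```

```text
22.45 [0.60792367 0.00690666 0.2220122 ] [1.29547118 0.06194603 1.0194592 ] 0.013887698887688206 [-0.17  0.37  1.42 -0.    1.35  0.56]
```

View pics/s12c.png

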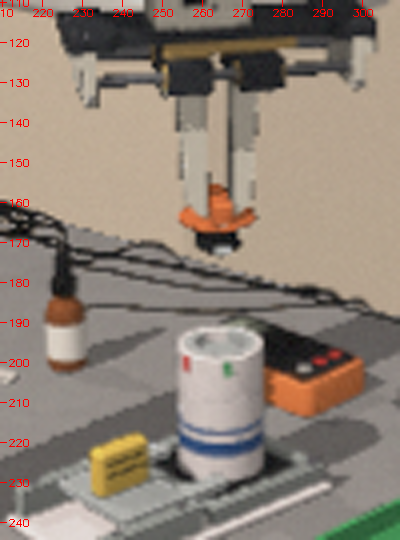

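apply_moves:
  deltas:
    - [[-1.5,1.6,0,0,0,0],[-3,3.2,0,0,0,0],[-3,3.2,0,0,0,0],[-3,3.2,0,0,0,0],[-3,3.2,0,0,0,0]]

```text
time: 22.95
ee_pos: [0.4699, 0.1521, 0.2169]
ee_rot: [[0.745, -0.668, 0.0], [-0.668, -0.745, 0.0], [-0.0, -0.0, -1.0]]
force: [-0.3, 0.2, -1.3]
width: 0.0135
```

apply_moves:
  deltas:
    - [[-3,3.2,0,0,0,0],[-1.6,1.7,0,0,0,0],[-0.4,0.5,-2,0,0,0],[0,0,-3,0,0,0],[0,0,-3,0,0,0]]

```text
time: 23.45
ee_pos: [0.4214, 0.2057, 0.1368]
ee_rot: [[0.746, -0.666, 0.002], [-0.666, -0.746, 0.0], [0.001, -0.002, -1.0]]
force: [-0.2, 0.7, -1.0]
width: 0.014
```

apply_moves:
  deltas:
    - [[0,0,-2.5,0,0,0],[0,0,-1.5,0,0,0],[0,0,0,0,0,0],[0,0,0,0,0,0]]

```text
time: 23.85
ee_pos: [0.4215, 0.2052, 0.0972]
ee_rot: [[0.745, -0.667, -0.0], [-0.667, -0.745, -0.0], [-0.0, 0.0, -1.0]]
force: [0.7, 0.1, -1.2]
width: 0.0134
```

```bash
python3 - <<'E'
from h import *
b=optics.get_image("top");save(b,"top13");a=optics.get_image("scene");save(a,"scene13");
s=status.read_state();print(s["time"],s["ee_pos"],s["force"],s["width"],s["qpos"].round(2))
E
python3 crop.py top13 t13c 130 205 110 90 6;python3 crop.py scene13 s13c 120 160 110 100 6
```

```text
23.95 [0.42221602 0.20534173 0.09801814] [ 0.3282386   0.22690177 -0.50490428] 0.013448036934577544 [ 0.21  0.26  1.91 -0.    0.96  0.94]
```

View pics/t13c.png

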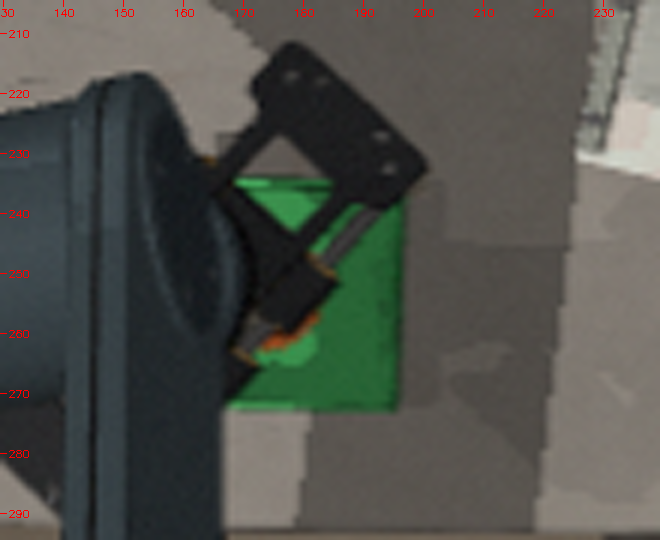

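View pics/s13c.png

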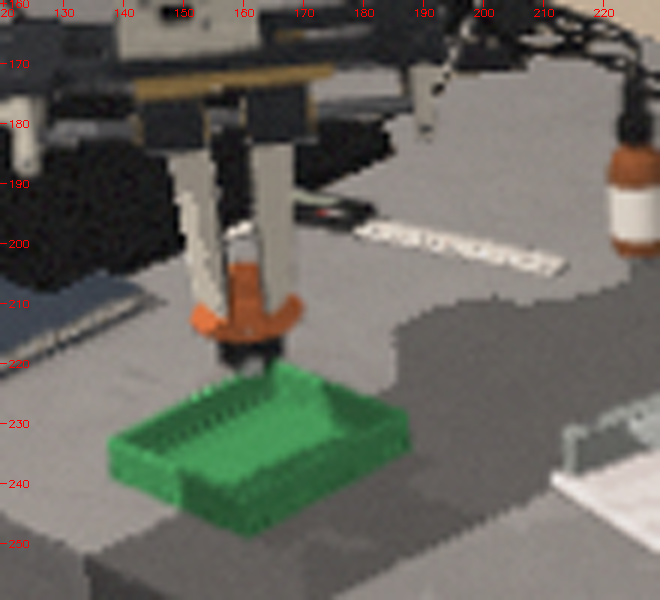

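apply_moves:
  deltas:
    - [[0,0,-1.0,0,0,0],[0,0,-1.3,0,0,0],[0,0,-1.2,0,0,0],[0,0,-0.7,0,0,0],[0,0,-0.2,0,0,0]]

```text
time: 24.45
ee_pos: [0.421, 0.2051, 0.0523]
ee_rot: [[0.745, -0.667, -0.001], [-0.667, -0.745, -0.0], [-0.001, 0.001, -1.0]]
force: [-0.6, 0.5, -1.5]
width: 0.0135
```

apply_moves:
  deltas:
    - [[0,0,-0.1,0,0,0],[0,0,-0.1,0,0,0],[0,0,-0.1,0,0,0]]

```text
time: 24.75
ee_pos: [0.4218, 0.2053, 0.0503]
ee_rot: [[0.745, -0.667, 0.001], [-0.667, -0.745, 0.0], [0.001, -0.001, -1.0]]
force: [0.3, -0.5, -1.0]
width: 0.0133
```

apply_moves:
  deltas:
    - [[0,0,-0.1,0,0,0],[0,0,-0.1,0,0,0],[0,0,0,0,0,0]]

```text
time: 25.05
ee_pos: [0.4213, 0.2052, 0.0479]
ee_rot: [[0.745, -0.667, -0.0], [-0.667, -0.745, 0.0], [-0.0, 0.0, -1.0]]
force: [0.4, -0.3, -2.3]
width: 0.0132
```

apply_moves:
  deltas:
    - [[0,0,-0.05,0,0,0],[0,0,0,0,0,0]]

```text
time: 25.25
ee_pos: [0.4213, 0.2052, 0.0474]
ee_rot: [[0.745, -0.667, -0.0], [-0.667, -0.745, -0.0], [-0.0, 0.0, -1.0]]
force: [0.3, 1.2, -0.2]
width: 0.0137
```

apply_moves:
  deltas:
    - [[0,0,-0.05,0,0,0],[0,0,0,0,0,0],[0,0,0,0,0,0]]

```text
time: 25.55
ee_pos: [0.4214, 0.2052, 0.047]
ee_rot: [[0.745, -0.667, 0.0], [-0.667, -0.745, 0.0], [0.0, -0.0, -1.0]]
force: [-0.7, 0.5, 0.4]
width: 0.0134
```

apply_moves:
  deltas:
    - [[0,0,0,0,0,0],[0,0,0,0,0,0],[0,0,0,0,0,0],[0,0,2,0,0,0],[0,0,4,0,0,0]]
  gripper: 4

```text
time: 26.05
ee_pos: [0.419, 0.2046, 0.1052]
ee_rot: [[0.745, -0.667, -0.007], [-0.667, -0.745, -0.001], [-0.004, 0.006, -1.0]]
force: [0.9, -0.2, -0.5]
width: 0.0398
```

apply_moves:
  deltas:
    - [[0,0,4,0,0,0],[0,0,4,0,0,0],[1,-4,2,0,0,0],[1,-4.5,0,0,0,0],[1,-4.5,0,0,0,0]]

```text
time: 26.55
ee_pos: [0.452, 0.0742, 0.2082]
ee_rot: [[0.746, -0.666, 0.003], [-0.666, -0.746, -0.0], [0.002, -0.002, -1.0]]
force: [0.7, 0.2, -0.6]
width: 0.0399
```

apply_moves:
  deltas:
    - [[0,-4.5,0,0,0,0],[0,-4.5,0,0,0,0],[0,-4.5,0,0,0,0],[0,-4.5,0,0,0,0],[0,-4.5,0,0,0,0]]

```text
time: 27.05
ee_pos: [0.451, -0.1517, 0.2071]
ee_rot: [[0.745, -0.667, 0.0], [-0.667, -0.745, -0.0], [0.0, -0.0, -1.0]]
force: [0.1, -0.5, -0.3]
width: 0.04
```

apply_moves:
  deltas:
    - [[0,-4,0,0,0,0],[0,-2,0,0,0,0],[0,0,0,0,0,0]]

```text
time: 27.35
ee_pos: [0.4512, -0.2126, 0.2067]
ee_rot: [[0.742, -0.67, 0.0], [-0.67, -0.742, -0.001], [0.0, 0.001, -1.0]]
force: [0.2, 0.4, -0.8]
width: 0.0399
```

```bash
python3 - <<'E'
from h import *
b=optics.get_image("top");save(b,"top14");a=optics.get_image("scene");save(a,"scene14");
s=status.read_state();print(s["time"],s["ee_pos"],s["force"],s["width"])
E
python3 crop.py top14 t14c 140 120 160 165 4;python3 crop.py scene14 s14c 110 160 200 120 4
```

```text
27.45 [ 0.45101234 -0.20959092  0.20661328] [0.33965212 0.8026658  0.7124311 ] 0.03974830928666964
```

View pics/t14c.png

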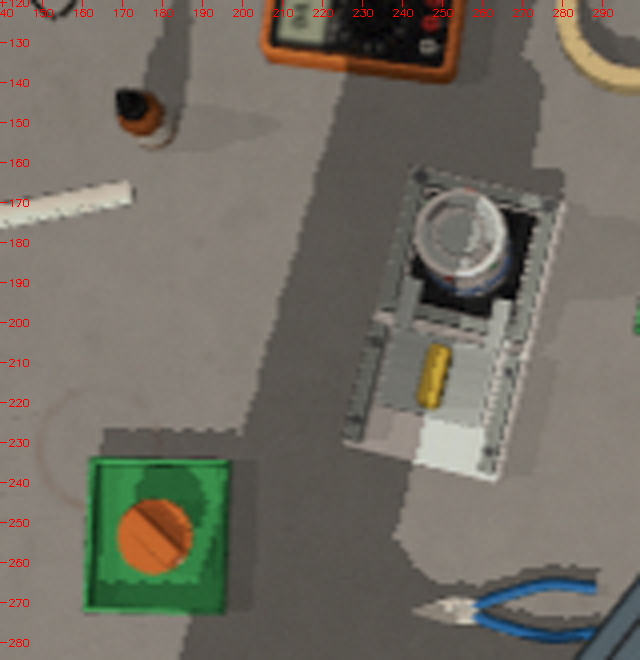

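View pics/s14c.png

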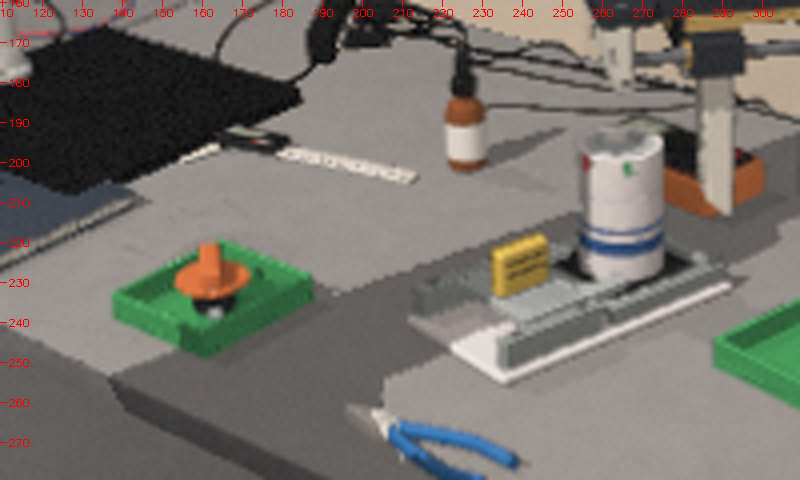

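View pics/top14.png

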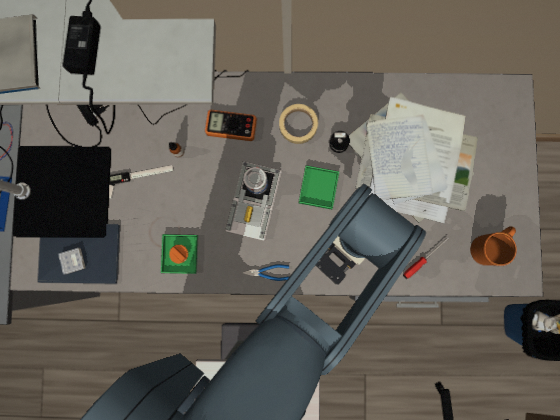

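The top view shows the cap upright in the leftmost tray at (179,254). The slide is home at (248,213), the open canister is seated at (256,179), and the bystanders are where they were. The gripper is clear and at rest.

```bash
python3 - <<'E'
from bench import ctrl
print(ctrl.sign_off())
E
```

```text
the job is handed in; nothing more can be done
None
```

The job is finished and was handed in at about 27.5 s of the 72 s allowed; the robot gives no verdict.

- **What I did:** I pulled the slide out 24 mm and carried the canister upright by its body into the pocket. I then pushed the slide home by 24 mm. I pushed the cap down about 6 mm, turned it about 61° anticlockwise, lifted it off and set it in the leftmost green tray.
- **Last checks, both cameras:**
  - The slide looks as it did at the start, fully home, with its prongs over the canister's foot.
  - The open canister stands in the pocket.
  - The cap stands upright near the middle of the leftmost tray.
  - No bystander shows any visible movement.
  - The gripper was well clear of everything.
- **Forces:** The highest reading in the moves' reports was about 17 N.
- **Disagreements:** The scene camera placed the dock 3–5 mm nearer in x than the top camera did. Pinching the slide's grip showed its line was about 1 mm off my camera estimate. I corrected for both, and the canister went into the pocket without touching the walls.

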